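Rock a seized cam knob free and take the oilstone out of its holder

ROBOT

A 6-joint arm with a two-finger parallel gripper is mounted at the origin on a cart in front of the work surface, level with it; the furniture and walls round the work are solid. World frame = base frame: x ahead of the robot, y to its left, z up, the work surface at z = 0. Lengths are in mm, angles in rad, forces in N, time in s.
With the tool pointing down it reaches from about 350 to 775 mm from the base axis. Payload 7.3 kg.
Tool frame: the origin (TCP) lies midway between the tips of the shut fingers; the grasp point (between the pads) lies 19 mm behind it; z points along the fingers, y is the line along which they close (so a half turn about z gives the same grasp; the last joint's range is limited). The gripper opens to 92 mm and grips with 3 to 60 N. Pads are 19 mm wide; open, the fingers measure 130 mm over their backs; the gripper's body (75 mm by 190 mm) begins 47 mm behind the grasp point.
Start: joints at [-1.43, 0.342, 1.524, -0, 1.275, -0.146], TCP at [148.536, -503.569, 226.741] pointing down, gripper open.
Joint ranges: [-2.53, 2.53], [-0.77, 2.02], [0.04, 2.7], [-1, 4.14], [0.28, 2.66], [-3.11, 3.11]. Speed limits (rad/s): [2.57, 2.57, 3.14, 3.14, 3.14, 3.14].

INTERFACE

Orientations are given as [roll, pitch, yaw] about the fixed x, y, z axes, in that order (R = Rz(yaw) Ry(pitch) Rx(roll)).
In Python, from plant import bot gives the robot as it stands. The module is installed in compiled form; this text tells all that it offers.
- The arm moves only by the shell command python3 -m crank 'ROWS' [OPENING]. ROWS is JSON, a list of rows, each a list of 6 numbers: the shift along the tool's x, y, z in m, then the turn, a rotation vector about the tool's x, y, z in rad. In form: [[dx, dy, dz, wx, wy, wz], ...]. A call has 1 to 5 rows; each row shifts and turns the commanded pose from where the row before left it, along the tool's axes as they then stand; what a row does not reach is not made up. A row lasts 1/8 s, in which the tool goes at most 62.5 mm and 10.7 degrees, less where a joint would pass 70% of its speed; a pose out of reach is approached as far as the arm can. A call is refused whole if a number of a shift passes 0.0625 or a number of a turn 0.188, either way. A call with a gripper value outside its range is refused whole. OPENING is the opening in per cent of the stroke, from 0 (shut) to 100 (fully open), set as the call begins (- or left out, the last holds). The fingers move at their own pace and stop on an object; the grip force is fixed at half the most. Time passes only in rows, so rows that do not move let the fingers close. It gives the time, the measured TCP pose, the force, the opening and the grip force at its end, in the units of the state.
- bot.get_obs(): the state, without advancing time (a new reading comes with each control period).
- bot.capture(name): name is "scene" or "top" or "wrist"; returns a dict with "color" (400x640x3 uint8, blue, green, red), "fov_y" (degrees; the focal length in pixels is half the picture's height over the tangent of half this angle, whatever the lens; pixels are square), "cx", "cy" (the principal point, pixels), "k1" (the pictures are not rectified: a ray, as slopes to the right and down, at radius r is drawn at 1 + k1 r^2 times it, then the intrinsics apply), "extrinsics" (4x4, takes a point from world to camera coordinates); the wrist camera has in their place "tool_from_camera" (4x4, takes a point from camera to tool coordinates, whose origin is the TCP and whose axes are the flange's). Camera axes: x right, y up, looking along -z (the intrinsics and any distortion apply to the point x, -y, -z); pixel columns grow to the right and rows downward; lengths in mm; the calibration is good to about 2 mm. A picture is of the moment at which its call begins: read the wrist's pose just before it. There is no depth.
- bot.close_job(): hands the job in; it is judged then, once.
The state is a dict: "time": time; "joint_positions": joint angles; "dq": joint speeds; "tau": joint torques, N m; "tool_pos": TCP position; "tcp_rot": TCP orientation; "contact_force": force on the tool from outside, world axes, zero at the start; "moment": the same for the moment, N m; "grip_width": finger opening in mm; "finger_force": force on a finger pad.
Only numpy, scipy, OpenCV 4.12 (cv2) and the standard library are available. Lean on these libraries where they do the work, as an engineer would, in place of code of your own. Each camera call takes 0.05 s, during which the arm holds its last target. There are 200 camera calls.

TASK

The cam knob of the sharpening-stone holder has seized with rust and dried slurry: work it gently back and forth in small arcs, a little farther each time, until it breaks free, then turn it on anticlockwise (seen from above) until the cam stands well clear of the oilstone. Lift the stone out, set it down gently, flat and the same side up, in the steel tray, and leave the knob open. The holder only stands on its rubber feet: do not wrench so hard that it slews or is dragged about, and do not disturb the oil bottle.

Things in the scene. Friction and masses are not known exactly. Their poses are not given: they have to be found in the camera images.
- knob (a joint): Angle of the red tee knob with its cam, rad, anticlockwise from above positive. 0 = clamped: bar along the holder, cam pressing on the stone; it starts there, seized. 1.55 = end stop, fully open; beyond 1.1 the cam is over 4 mm clear of the stone. It stays where it is left. Once broken free it turns anticlockwise with about 0.1 N m; clockwise it stays blocked.
- knob_grip (a point): Middle of the tee knob's bar, on the knob's upright axis, 62 mm above the worktop. The bar is 60 mm long, 11 mm thick and 24 mm high (50 to 74 mm above the worktop). y lies along the bar, x across it (the way to grip it), z up. Below it are a round neck and the steel cam disc (36 mm across, 17 to 34 mm above the worktop).
- shaft (a point): Rusted foot of the knob's upright shaft, on its axis, 16 mm above the worktop. How it is seized: after a few degrees of play about 0.45 N m pushes the scale back some 2 degrees, up to a dead stop. Only a push to the dead stop on the other side lets it go farther on this one. Dead stops lie 4 to 9 (last clockwise: 13) degrees from 0 and widen with each rock; it is free after 5 to 7 pushes.
- holder: Green cast-iron stone holder, plate 66 x 230 mm, bed 16 mm above the worktop, rubber feet, 1.7 kg, loose; slips at about 11 N sideways or 1.1 N m of twist. Origin on the worktop under its middle; y along it to the end stop, z up. Knob axis at y -66 mm, stone's middle at y +30. End stop, ears (inner faces at x +-24, from y +80) and two dowels (x +-27, y -30) stand 10 to 13 mm above the bed.
- holder_end (a point): Top of the holder's end stop, 106 mm along the holder's y from its origin, at the end away from the knob, 29 mm above the worktop.
- stone: Two-grit oilstone clamped in the holder, a plain block 45 x 140 x 24 mm, 0.22 kg. Origin: centre of its underside; y along its length, x across (the way to grip it), z up. In the holder its underside is 16 mm above the worktop and its sides are free for fingers, down to the bed, from y = -50 to +45 mm of the stone.
- tray: Shallow open dark steel drip tray with a bright rim and thin ribs on its floor, fixed to the worktop, outside 126 x 196 mm, 14 mm high, walls and floor 3 mm thick. Origin: on the worktop under its middle; y along its length, x across, z up.
- oil: The amber oil dropper bottle, 31 mm across and 91 mm high, standing loose near the back of the work. Origin: centre of its foot.

How it is judged:
By the outcome, as a careful person would: the job done as asked, in the order asked, and still so for the second after the job is handed in, with the robot touching nothing.
It also fails if it takes over 72 s, if anything falls off the work surface, if the arm or the gripper's body presses on something with over 40 N, if the wrist force passes 120 N, or if a joint passes its speed limit or range.

## Working session

There is one attempt and no reset: what is moved stays moved. The work goes in short steps, Python scripts to look and compute and a shell command to move; the robot and the scene stay as the last step left them, time stands still between calls to the robot, and variables do not carry over. Pictures are saved under pics/ and viewed, at most 10 in all, crops included, and the job is handed in when it is done.

```bash
mkdir -p pics; ls; cat > h.py <<'E'
import numpy as np, cv2
from plant import bot
from scipy.spatial.transform import Rotation as R
def T_tool(o):
    T=np.eye(4);T[:3,:3]=R.from_euler('xyz',o['tcp_rot']).as_matrix();T[:3,3]=o['tool_pos'];return T
def ray(c,uv,T=None):
    """world origin & direction of pixel; T= tool pose for wrist"""
    f=200/np.tan(np.radians(c['fov_y'])/2)
    K=np.array([[f,0,c['cx']],[0,f,c['cy']],[0,0,1.]])
    p=cv2.undistortPoints(np.array([[uv]],float),K,np.array([c['k1'],0,0,0.]))[0,0]
    M=T@c['tool_from_camera'] if T is not None else np.linalg.inv(c['extrinsics'])
    return M[:3,3], M[:3,:3]@np.array([p[0],-p[1],-1])
def onz(c,uv,z,T=None):
    o,d=ray(c,uv,T); return o+d*(z-o[2])/d[2]
E
python3 - <<'E'
from h import *
o=bot.get_obs();print(o)
import pickle
D={'obs':o}
for n in('scene','top','wrist'):
    c=bot.capture(n);D[n]=c;cv2.imwrite(f'pics/{n}0.png',c['color']);print(n,{k:v for k,v in c.items() if k!='color'})
pickle.dump(D,open('d0.pkl','wb'))
E
```

```text
pics
{'time': 0.0, 'joint_positions': array([-1.42999270e+00,  3.42723851e-01,  1.52502400e+00, -1.63119417e-05,
        1.27535948e+00, -1.45992235e-01]), 'dq': array([ 8.01649197e-05, -6.73384845e-04, -6.88803851e-04,  7.15354635e-04,
        1.18094610e-03, -1.08110971e-03]), 'tau': array([-2.39805006e-03, -4.31252682e+01, -2.44216275e+01,  7.15808664e-02,
        5.61466638e-02, -1.40615430e-04]), 'tool_pos': array([ 148.47603473, -503.1509142 ,  226.04192554]), 'tcp_rot': array([-3.14009183e+00, -2.04913380e-04,  2.86800465e-01]), 'contact_force': array([0.01433426, 0.70864364, 0.34973415]), 'moment': array([-0.0515907 , -0.00337298,  0.005802  ]), 'finger_force': 0.0, 'grip_width': 91.61563937027658}
scene {'fov_y': 46.28955648872192, 'cx': 326.3008012184822, 'cy': 197.75086439963516, 'k1': -0.1064840659876049, 'extrinsics': array([[ 9.36487719e-01,  3.50695773e-01,  1.79643095e-03,
        -5.57409913e+02],
       [-2.68056090e-01,  7.12487380e-01,  6.48465624e-01,
         1.82191562e+02],
       [ 2.26134219e-01, -6.07761637e-01,  7.61241819e-01,
        -1.25521164e+03],
  
[... 327 characters left out ...]
73268e-02,  1.82514988e-01,
        -6.21241384e+02],
       [-1.83028961e-01,  1.51211521e-02,  9.82991226e-01,
        -1.09562747e+03],
       [ 0.00000000e+00,  0.00000000e+00,  0.00000000e+00,
         1.00000000e+00]])}
wrist {'fov_y': 60.74064591303667, 'cx': 318.2238226922724, 'cy': 203.52349956992632, 'k1': -0.0378939686781133, 'tool_from_camera': array([[ 2.50430830e-04,  9.52066387e-01,  3.05891373e-01,
         8.33598773e+01],
       [ 9.99999711e-01, -1.89698448e-05, -7.59649428e-04,
        -7.16858652e-01],
       [-7.17433975e-04,  3.05891475e-01, -9.52066117e-01,
        -1.57279953e+02],
       [ 0.00000000e+00,  0.00000000e+00,  0.00000000e+00,
         1.00000000e+00]])}
```

View pics/top0.png

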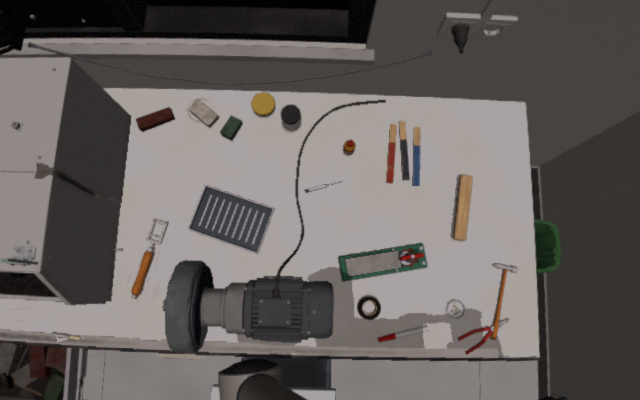

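View pics/scene0.png

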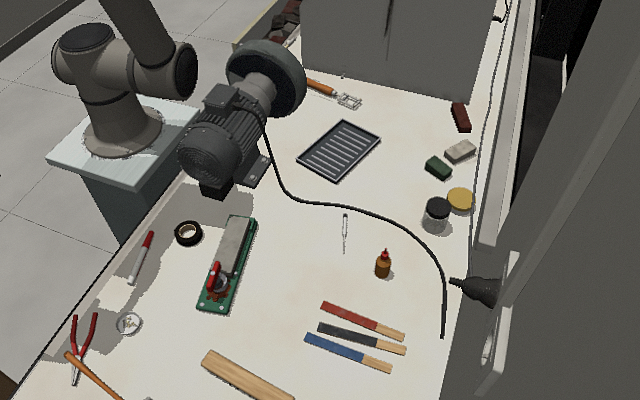

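The top view shows the green holder at (383,262), its red knob at about (410,258), the tray at (231,218), the oil bottle at (349,147) and a bench grinder at (250,305). The scene view agrees with this. Next I'll measure them.

```bash
python3 - <<'E'
from h import *
import pickle
D=pickle.load(open('d0.pkl','rb'))
c=D['top'];im=c['color'];hsv=cv2.cvtColor(im,cv2.COLOR_BGR2HSV)
def roi(m,x0,y0,x1,y1):
    z=np.zeros_like(m);z[y0:y1,x0:x1]=m[y0:y1,x0:x1];return z
def rect(m,z,name):
    cs,_=cv2.findContours(m,cv2.RETR_EXTERNAL,cv2.CHAIN_APPROX_NONE);k=max(cs,key=cv2.contourArea)
    P=np.array([onz(c,p[0],z)[:2] for p in k],np.float32);r=cv2.minAreaRect(P)
    b=cv2.boxPoints(r);e=b[1]-b[0];g=b[2]-b[1];l=e if np.hypot(*e)>np.hypot(*g) else g
    print(name,np.round(r[0],1),np.round(r[1],1),'long axis deg',round(np.degrees(np.arctan2(l[1],l[0]))%180,1))
g=roi(cv2.inRange(hsv,(60,80,20),(95,255,255)),330,235,435,285)
k=cv2.morphologyEx(g,cv2.MORPH_CLOSE,np.ones((15,15)));rect(k,14,'holder')
r=roi(cv2.inRange(hsv,(0,120,60),(8,255,255))|cv2.inRange(hsv,(172,120,60),(180,255,255)),390,240,435,280);rect(r,74,'red')
t=roi(cv2.inRange(cv2.cvtColor(im,cv2.COLOR_BGR2GRAY),0,140),180,180,280,255);rect(t,14,'tray')
o=roi(cv2.inRange(hsv,(0,120,40),(25,255,255)),335,135,362,160);rect(o,60,'oil')
g=roi(cv2.inRange(hsv,(0,0,100),(180,60,190)),340,244,402,280);rect(g,40,'stone')
a=cv2.resize(im[230:295,325:440],None,fx=5,fy=5,interpolation=2);cv2.imwrite('pics/c.png',a)
o=D['obs'];T=T_tool(o)
# grinder height estimate in scene
for uv in((214,92),(185,130),(265,50)): print(uv,[np.round(onz(D['scene'],uv,z),0) for z in(150,200)])
for uv in((250,285),(330,310),(168,305),(250,340)): print(uv,[np.round(onz(c,uv,z),0) for z in(150,)])
E
```

```text
holder [ 480.6 -274.2] [ 61.5 224. ] long axis deg 100.5
red [ 489.8 -323.6] [10.  25.4] long axis deg 91.4
tray [583.  129.6] [201.9 132.1] long axis deg 73.0
oil [ 779.9 -177.4] [30.6 26.5] long axis deg 0.9
stone [ 469.7 -245.8] [ 71.6 144.5] long axis deg 91.3
(214, 92) [array([277.,  72., 150.]), array([319.,  16., 200.])]
(185, 130) [array([285., -73., 150.]), array([ 326., -118.,  200.])]
(265, 50) [array([313., 283., 150.]), array([352., 212., 200.])]
(250, 285) [array([410.,  52., 150.])]
(330, 310) [array([ 359., -133.,  150.])]
(168, 305) [array([359., 238., 150.])]
(250, 340) [array([288.,  46., 150.])]
```

View pics/c.png

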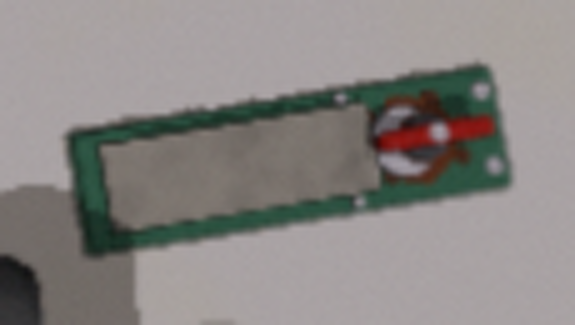

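View pics/wrist0.png

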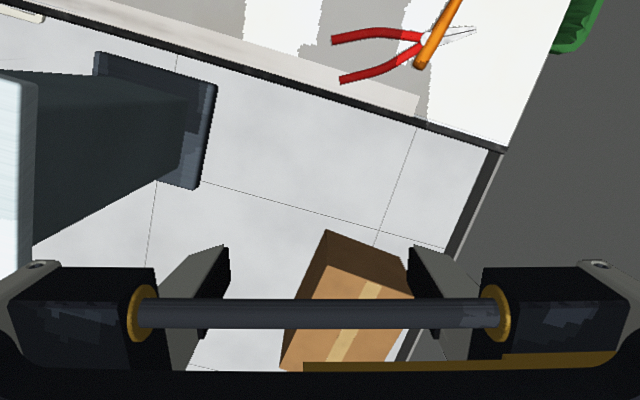

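The crop shows the red bar lying along the holder, centred near full-image (412,256), with the stone to its left. The wrist picture shows only floor. Now I'll move above the knob for a close look.

```bash
python3 -m crank '[[0.047,-0.0075,0.0095,0,0,0],[0.047,-0.0075,0.0095,0,0,0],[0.047,-0.0075,0.0095,0,0,0],[0.047,-0.0075,0.0095,0,0,0]]' && python3 -m crank '[[0.047,-0.0075,0.0095,0,0,0],[0.047,-0.0075,0.0095,0,0,0],[0.047,-0.0075,0.0095,0,0,0],[0.047,-0.0075,0.0095,0,0,0]]' && python3 -m crank '[[0,0,0,0,0,-0.183],[0,0,0,0,0,-0.183],[0,0,0,0,0,-0.183],[0,0,0,0,0,-0.183]]' && python3 -m crank '[[0,0,0,0,0,-0.183],[0,0,0,0,0,-0.183],[0,0,0,0,0,-0.183],[0,0,0,0,0,-0.183],[0,0,0,0,0,0]]'
python3 - <<'E'
from h import *
import pickle
o=bot.get_obs();c=bot.capture('wrist');pickle.dump((o,c),open('w1.pkl','wb'));cv2.imwrite('pics/w1.png',c['color'])
print(o['time'],o['tool_pos'],o['tcp_rot'],o['joint_positions'],o['contact_force'],o['moment'])
E
```

```text
time: 0.65
tool_pos: [321.6, -420.7, 188.2]
tcp_rot: [-3.141, 0.0, 0.287]
contact_force: [0.4, -0.1, -0.7]
grip_width: 91.8
finger_force: 0.0
time: 1.15
tool_pos: [493.5, -338.7, 150.1]
tcp_rot: [-3.141, 0.0, 0.287]
contact_force: [-0.5, 0.4, -0.4]
grip_width: 91.7
finger_force: 0.0
time: 1.65
tool_pos: [492.1, -339.5, 150.3]
tcp_rot: [-3.141, -0.0, 1.025]
contact_force: [0.7, -0.4, 0.9]
grip_width: 91.8
finger_force: 0.0
time: 2.28
tool_pos: [492.1, -339.5, 150.4]
tcp_rot: [-3.141, -0.0, 1.749]
contact_force: [0.4, 0.3, 0.1]
grip_width: 91.8
finger_force: 0.0
2.275 [ 492.07475578 -339.53917544  150.40104848] [-3.14115439e+00 -4.50252250e-04  1.74916512e+00] [-7.32097591e-01  5.40326022e-01  1.42400539e+00 -7.57336363e-05
  1.17788567e+00 -9.10437463e-01] [0.3766554  0.31989289 0.07466726] [-0.02545689 -0.08512643 -0.08360141]
```

View pics/w1.png

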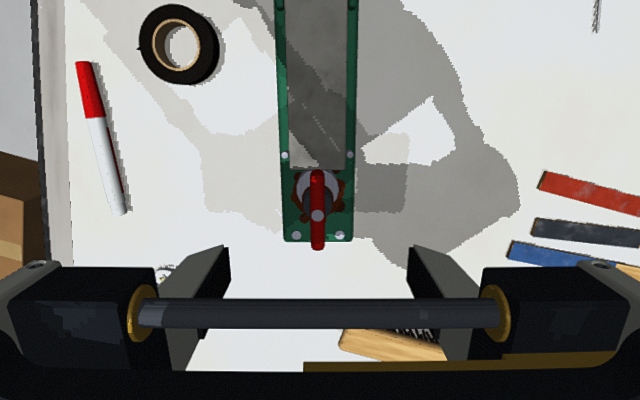

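The close view shows the bar running from (317,172) to (317,249), with its cap dot at (317,215). The holder is nearly vertical in the picture, with dowels at (284,155) and (350,155).

```bash
cat >> h.py <<'E'
def redbar(c,T,z=74):
    hsv=cv2.cvtColor(c['color'],cv2.COLOR_BGR2HSV)
    m=(cv2.inRange(hsv,(0,150,90),(6,255,255))|cv2.inRange(hsv,(174,150,90),(180,255,255)))
    m[:,:230]=0;m[:,420:]=0
    m=cv2.morphologyEx(m,cv2.MORPH_CLOSE,np.ones((13,13)))
    k=max(cv2.findContours(m,0,1)[0],key=cv2.contourArea)
    P=np.array([onz(c,p[0],z,T)[:2] for p in k],np.float32);r=cv2.minAreaRect(P);b=cv2.boxPoints(r)
    e,g=b[1]-b[0],b[2]-b[1];l=e if e@e>g@g else g
    return cv2.boundingRect(k),np.array(r[0]),r[1],np.degrees(np.arctan2(l[1],l[0]))%180
E
python3 - <<'E'
from h import *
import pickle
o,c=pickle.load(open('w1.pkl','rb'));T=T_tool(o)
print(redbar(c,T))
for uv,z in(((317,215),75),((317,170),74),((317,250),74),((284,155),28),((350,155),28),((290,167),40),((345,167),40),((284,242),16),((352,240),16)): print(uv,np.round(onz(c,uv,z,T),1))
hsv=cv2.cvtColor(c['color'],cv2.COLOR_BGR2HSV);g=cv2.inRange(hsv,(60,80,20),(95,255,255))
L=[];Rr=[]
for v in range(20,150,10):
    u=np.where(g[v,250:380])[0]+250;L.append(onz(c,(u[0],v),16,T)[:2]);Rr.append(onz(c,(u[-1],v),16,T)[:2])
for A in(L,Rr):
    A=np.array(A);q=np.polyfit(A[:,1],A[:,0],1);print('edge deg',np.degrees(np.arctan2(1,q[0])),A.mean(0))
E
```

```text
((311, 176, 9, 33), array([ 487.66110229, -322.6451416 ]), (5.288703441619873, 23.937395095825195), np.float32(108.06476))
(317, 215) [ 491.1 -339.3   75. ]
(317, 170) [ 485.3 -306.9   74. ]
(317, 250) [ 496.1 -367.3   74. ]
(284, 155) [ 457.9 -309.1   28. ]
(350, 155) [ 511.5 -299.5   28. ]
(290, 167) [ 464.9 -315.6   40. ]
(345, 167) [ 508.  -307.8   40. ]
(284, 242) [ 469.1 -392.1   16. ]
(352, 240) [ 531.1 -378.8   16. ]
edge deg 100.67263116422335 [ 442.78724541 -252.71994611]
edge deg 100.41802047864627 [ 504.91140009 -241.51255114]
```

The bar's axis comes out at about (491.1,-339.2) and its yaw at 1.754. Bar length, dowels and edges all agree with the given sizes. I'll centre, descend and close.

```bash
python3 -m crank '[[0.0005,-0.001,0.02,0,0,-0.005],[0,0,0.025,0,0,0],[0,0,0.025,0,0,0],[0,0,0.02,0,0,0],[0,0,0.0155,0,0,0]]' 40 && python3 -m crank '[[0,0,0,0,0,0],[0,0,0,0,0,0]]' 18 && python3 -m crank '[[0,0,0,0,0,0],[0,0,0,0,0,0],[0,0,0,0,0,0]]' 0
python3 -c "
from h import *
o=bot.get_obs();print(o['tool_pos'],o['tcp_rot'],o['contact_force'],o['moment'])"
```

```text
time: 2.95
tool_pos: [490.9, -339.2, 44.2]
tcp_rot: [-3.141, -0.001, 1.753]
contact_force: [-0.2, -0.2, 0.5]
grip_width: 46.5
finger_force: 0.0
time: 3.2
tool_pos: [491.6, -339.7, 45.9]
tcp_rot: [3.141, 0.001, 1.755]
contact_force: [-0.0, -0.3, 0.6]
grip_width: 27.0
finger_force: 0.0
time: 3.58
tool_pos: [491.3, -339.8, 46.1]
tcp_rot: [3.141, 0.001, 1.756]
contact_force: [-2.6, -0.6, 5.6]
grip_width: 18.3
finger_force: 30.0
[ 491.33210402 -339.83560384   46.07454544] [3.14097881e+00 1.40084592e-03 1.75569016e+00] [-2.57267852 -0.63757188  5.59202778] [-0.15889796  0.2675596   0.01905685]
```

The width of 18.3 mm and the upward force mean the fingertips are on the round neck below the bar. I'll open, raise 7 mm and regrip.

```bash
python3 -m crank '[[0,0,0,0,0,0],[0,0,-0.004,0,0,0],[0,0,-0.004,0,0,0]]' 30 && python3 -m crank '[[0,0,0,0,0,0],[0,0,0,0,0,0],[0,0,0,0,0,0],[0,0,0,0,0,0]]' 0
python3 - <<'E'
from h import *
o=bot.get_obs();print(o['tool_pos'],o['tcp_rot'],o['contact_force'],o['moment'])
c=bot.capture('wrist');cv2.imwrite('pics/w2.png',c['color'])
E
```

```text
time: 3.95
tool_pos: [491.2, -339.1, 53.3]
tcp_rot: [-3.142, -0.0, 1.756]
contact_force: [0.2, -0.6, 0.3]
grip_width: 27.3
finger_force: 0.0
time: 4.45
tool_pos: [491.1, -339.3, 53.2]
tcp_rot: [-3.142, -0.0, 1.756]
contact_force: [0.3, -0.0, 0.3]
grip_width: 11.0
finger_force: 30.0
[ 491.13734716 -339.30556784   53.1547549 ] [-3.14157255e+00 -5.84088174e-05  1.75580590e+00] [ 0.28718217 -0.03973212  0.28179212] [ 0.05491343 -0.16379439  0.00760387]
```

View pics/w2.png

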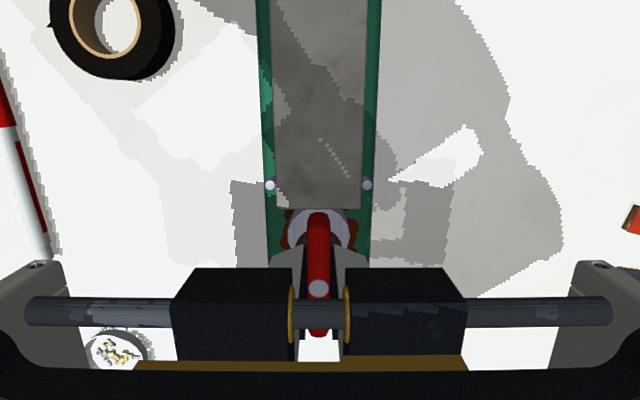

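The grip is now centred: 11.0 mm wide, no side force, bar between the pads (axis cap at (318,288)). I'll start with small rocks anticlockwise.

```bash
cat > s.py <<'E'
from h import *
o=bot.get_obs();print(' ->t',round(o['time'],2),'yaw deg from 0: %.2f'%np.degrees((o['tcp_rot'][2]-1.756+np.pi)%(2*np.pi)-np.pi),'Mz %.3f'%o['moment'][2],'F',np.round(o['contact_force'],1),'p',np.round(o['tool_pos'],1))
E
for i in 1; do python3 -m crank '[[0,0,0,0,0,-0.035],[0,0,0,0,0,0]]' >/dev/null; python3 s.py; python3 -m crank '[[0,0,0,0,0,-0.02],[0,0,0,0,0,0]]'>/dev/null; python3 s.py; python3 -m crank '[[0,0,0,0,0,-0.02],[0,0,0,0,0,0]]'>/dev/null; python3 s.py; python3 -m crank '[[0,0,0,0,0,-0.015],[0,0,0,0,0,0]]'; python3 s.py; done
```

```text
->t 4.75 yaw deg from 0: 2.04 Mz 0.046 F [ 0.7  0.7 -0.7] p [ 491.1 -339.3   53.2]
 ->t 5.0 yaw deg from 0: 3.15 Mz -0.044 F [-0.7 -0.1  1. ] p [ 491.1 -339.3   53.1]
 ->t 5.25 yaw deg from 0: 4.27 Mz -0.427 F [ 0.7  0.9 -1.7] p [ 491.1 -339.3   53.2]
time: 5.5
tool_pos: [491.1, -339.3, 53.2]
tcp_rot: [-3.142, -0.0, 1.846]
contact_force: [-0.2, 0.9, -0.7]
grip_width: 10.6
finger_force: 30.3
 ->t 5.5 yaw deg from 0: 5.14 Mz -0.554 F [-0.2  0.9 -0.7] p [ 491.1 -339.3   53.2]
```

```bash
python3 -m crank '[[0,0,0,0,0,-0.012],[0,0,0,0,0,0]]' >/dev/null; python3 s.py; python3 -m crank '[[0,0,0,0,0,-0.012],[0,0,0,0,0,0]]' |grep width; python3 s.py
```

```text
->t 5.75 yaw deg from 0: 5.84 Mz -0.553 F [1.1 0.8 0.1] p [ 491.1 -339.3   53.2]
grip_width: 11.1
 ->t 6.0 yaw deg from 0: 6.52 Mz -0.620 F [-0.4  1.  -1.4] p [ 491.1 -339.3   53.2]
```

```bash
python3 -m crank '[[0,0,0,0,0,-0.012],[0,0,0,0,0,0]]' |grep width; python3 s.py; python3 -m crank '[[0,0,0,0,0,0.05],[0,0,0,0,0,0.05]]' >/dev/null;python3 s.py; python3 -m crank '[[0,0,0,0,0,0.035],[0,0,0,0,0,0]]' >/dev/null;python3 s.py;  python3 -m crank '[[0,0,0,0,0,0.025],[0,0,0,0,0,0]]' >/dev/null;python3 s.py; python3 -m crank '[[0,0,0,0,0,0.02],[0,0,0,0,0,0]]' |grep width;python3 s.py
```

```text
grip_width: 11.0
 ->t 6.25 yaw deg from 0: 7.21 Mz -0.633 F [-0.4  1.2 -0.8] p [ 491.1 -339.3   53.1]
 ->t 6.5 yaw deg from 0: 1.48 Mz 0.093 F [-0.5  0.7 -0.7] p [ 491.1 -339.3   53.2]
 ->t 6.75 yaw deg from 0: -0.48 Mz -0.020 F [-0.1  0.3 -1.8] p [ 491.1 -339.3   53.2]
 ->t 7.0 yaw deg from 0: -1.96 Mz -0.004 F [ 0.3  0.9 -1.6] p [ 491.2 -339.3   53.2]
grip_width: 11.0
 ->t 7.25 yaw deg from 0: -3.12 Mz 0.118 F [ 0.9  1.9 -3. ] p [ 491.2 -339.3   53.2]
```

```bash
for i in 1; do python3 -m crank '[[0,0,0,0,0,0.015],[0,0,0,0,0,0]]' |grep width;python3 s.py;  python3 -m crank '[[0,0,0,0,0,0.015],[0,0,0,0,0,0]]' |grep width;python3 s.py; python3 -m crank '[[0,0,0,0,0,0.015],[0,0,0,0,0,0]]' |grep width;python3 s.py;  python3 -m crank '[[0,0,0,0,0,0.012],[0,0,0,0,0,0]]' |grep width;python3 s.py; python3 -m crank '[[0,0,0,0,0,0.012],[0,0,0,0,0,0]]' |grep width;python3 s.py; done
```

```text
grip_width: 11.0
 ->t 7.5 yaw deg from 0: -3.95 Mz 0.376 F [ 0.4  2.2 -2.2] p [ 491.2 -339.3   53.2]
grip_width: 11.2
 ->t 7.75 yaw deg from 0: -4.82 Mz 0.464 F [ 0.5  1.9 -3.1] p [ 491.2 -339.3   53.2]
grip_width: 10.7
 ->t 8.0 yaw deg from 0: -5.69 Mz 0.565 F [ 1.7  1.5 -2.6] p [ 491.2 -339.3   53.2]
grip_width: 10.7
 ->t 8.25 yaw deg from 0: -6.38 Mz 0.530 F [ 1.9  2.  -3.1] p [ 491.2 -339.3   53.2]
grip_width: 10.9
 ->t 8.5 yaw deg from 0: -7.07 Mz 0.571 F [ 2.2  2.7 -4. ] p [ 491.2 -339.3   53.2]
```

```bash
for i in 1; do python3 -m crank '[[0,0,0,0,0,0.015],[0,0,0,0,0,0]]' |grep width;python3 s.py; python3 -m crank '[[0,0,0,0,0,-0.05],[0,0,0,0,0,-0.05],[0,0,0,0,0,-0.05]]' >/dev/null;python3 s.py;  python3 -m crank '[[0,0,0,0,0,-0.03],[0,0,0,0,0,0]]' >/dev/null;python3 s.py; python3 -m crank '[[0,0,0,0,0,-0.03],[0,0,0,0,0,0]]' |grep width;python3 s.py;  python3 -m crank '[[0,0,0,0,0,-0.017],[0,0,0,0,0,0]]' |grep width;python3 s.py; python3 -m crank '[[0,0,0,0,0,-0.017],[0,0,0,0,0,0]]' |grep width;python3 s.py;python3 -m crank '[[0,0,0,0,0,-0.017],[0,0,0,0,0,0]]' |grep width;python3 s.py; done
```

```text
grip_width: 11.3
 ->t 8.75 yaw deg from 0: -7.92 Mz 0.683 F [ 2.7  2.8 -3.4] p [ 491.2 -339.3   53.2]
 ->t 9.12 yaw deg from 0: 0.67 Mz -0.061 F [ 0.8  2.1 -3.5] p [ 491.1 -339.3   53.2]
 ->t 9.38 yaw deg from 0: 2.35 Mz 0.035 F [ 1.4  2.  -3.6] p [ 491.1 -339.4   53.2]
grip_width: 10.4
 ->t 9.62 yaw deg from 0: 4.13 Mz 0.069 F [ 0.8  2.1 -4. ] p [ 491.  -339.4   53.2]
grip_width: 10.8
 ->t 9.88 yaw deg from 0: 5.07 Mz -0.329 F [ 1.9  1.6 -4.2] p [ 491.1 -339.3   53.2]
grip_width: 11.1
 ->t 10.12 yaw deg from 0: 6.06 Mz -0.473 F [ 0.5  2.5 -3.6] p [ 491.1 -339.3   53.2]
grip_width: 10.9
 ->t 10.38 yaw deg from 0: 7.04 Mz -0.514 F [ 0.6  1.7 -3.2] p [ 491.  -339.4   53.2]
```

```bash
for i in 1; do python3 -m crank '[[0,0,0,0,0,-0.017],[0,0,0,0,0,0]]' |grep width;python3 s.py;python3 -m crank '[[0,0,0,0,0,-0.017],[0,0,0,0,0,0]]' |grep width;python3 s.py;python3 -m crank '[[0,0,0,0,0,-0.01],[0,0,0,0,0,0]]' |grep width;python3 s.py; python3 -m crank '[[0,0,0,0,0,0.08],[0,0,0,0,0,0.08],[0,0,0,0,0,0.05]]' >/dev/null;python3 s.py;  python3 -m crank '[[0,0,0,0,0,0.03],[0,0,0,0,0,0]]' >/dev/null;python3 s.py; python3 -m crank '[[0,0,0,0,0,0.02],[0,0,0,0,0,0]]' |grep width;python3 s.py;  python3 -m crank '[[0,0,0,0,0,0.02],[0,0,0,0,0,0]]' |grep width;python3 s.py; done
```

```text
grip_width: 10.8
 ->t 10.62 yaw deg from 0: 8.02 Mz -0.511 F [-0.6  1.8 -3.5] p [ 491.  -339.3   53.2]
grip_width: 11.1
 ->t 10.88 yaw deg from 0: 8.99 Mz -0.641 F [-1.   2.2 -3.1] p [ 491.1 -339.3   53.2]
grip_width: 11.1
 ->t 11.12 yaw deg from 0: 9.56 Mz -0.728 F [-0.8  1.9 -3. ] p [ 491.1 -339.3   53.2]
 ->t 11.5 yaw deg from 0: -2.49 Mz 0.059 F [ 0.2  3.  -4.2] p [ 491.2 -339.3   53.2]
 ->t 11.75 yaw deg from 0: -4.14 Mz -0.008 F [-0.2  2.2 -4.3] p [ 491.2 -339.3   53.2]
grip_width: 10.7
 ->t 12.0 yaw deg from 0: -5.34 Mz 0.002 F [ 0.4  3.  -4.5] p [ 491.2 -339.3   53.2]
grip_width: 10.9
 ->t 12.25 yaw deg from 0: -6.47 Mz 0.379 F [ 1.5  2.2 -5.1] p [ 491.2 -339.3   53.2]
```

Each rock goes farther, and a rise past about 0.65 N m marks the dead stop.

```bash
for i in 1; do python3 -m crank '[[0,0,0,0,0,0.025],[0,0,0,0,0,0]]' >/dev/null;python3 s.py;python3 -m crank '[[0,0,0,0,0,0.025],[0,0,0,0,0,0]]' |grep width;python3 s.py;python3 -m crank '[[0,0,0,0,0,0.017],[0,0,0,0,0,0]]' |grep width;python3 s.py;python3 -m crank '[[0,0,0,0,0,0.015],[0,0,0,0,0,0]]' |grep width;python3 s.py; python3 -m crank '[[0,0,0,0,0,-0.08],[0,0,0,0,0,-0.08],[0,0,0,0,0,-0.08],[0,0,0,0,0,-0.03]]' >/dev/null;python3 s.py;  python3 -m crank '[[0,0,0,0,0,-0.02],[0,0,0,0,0,0]]' >/dev/null;python3 s.py; python3 -m crank '[[0,0,0,0,0,-0.02],[0,0,0,0,0,0]]' |grep width;python3 s.py;  python3 -m crank '[[0,0,0,0,0,-0.02],[0,0,0,0,0,0]]' |grep width;python3 s.py; done
```

```text
->t 12.5 yaw deg from 0: -7.93 Mz 0.498 F [ 1.7  2.5 -4.9] p [ 491.2 -339.3   53.2]
grip_width: 10.6
 ->t 12.75 yaw deg from 0: -9.37 Mz 0.572 F [ 1.3  2.9 -5.3] p [ 491.1 -339.4   53.2]
grip_width: 11.5
 ->t 13.0 yaw deg from 0: -10.33 Mz 0.646 F [ 1.9  1.6 -4.5] p [ 491.1 -339.4   53.2]
grip_width: 11.6
 ->t 13.25 yaw deg from 0: -11.19 Mz 0.778 F [ 0.3  2.2 -4.5] p [ 491.  -339.5   53.2]
 ->t 13.75 yaw deg from 0: 4.25 Mz -0.117 F [-0.7  0.9 -4.2] p [ 490.8 -339.5   53.2]
 ->t 14.0 yaw deg from 0: 5.37 Mz -0.023 F [-2.3  0.8 -3.4] p [ 490.8 -339.5   53.2]
grip_width: 11.0
 ->t 14.25 yaw deg from 0: 6.59 Mz -0.036 F [-3.1  0.5 -2.8] p [ 490.8 -339.4   53.2]
grip_width: 10.5
 ->t 14.5 yaw deg from 0: 7.73 Mz -0.246 F [-4.3  0.1 -3.5] p [ 490.8 -339.4   53.2]
```

```bash
for i in 1; do python3 -m crank '[[0,-0.0002,0,0,0,-0.025],[0,0,0,0,0,0]]' >/dev/null;python3 s.py;python3 -m crank '[[0,0,0,0,0,-0.025],[0,0,0,0,0,0]]' |grep width;python3 s.py;python3 -m crank '[[0,0,0,0,0,-0.017],[0,0,0,0,0,0]]' |grep width;python3 s.py;python3 -m crank '[[0,0,0,0,0,-0.015],[0,0,0,0,0,0]]' |grep width;python3 s.py; done
```

```text
->t 14.75 yaw deg from 0: 9.15 Mz -0.444 F [-4.2  0.6 -3.3] p [ 490.8 -339.4   53.2]
grip_width: 11.0
 ->t 15.0 yaw deg from 0: 10.60 Mz -0.604 F [-1.9  0.1 -4.8] p [ 491.2 -339.4   53.2]
grip_width: 11.2
 ->t 15.25 yaw deg from 0: 11.57 Mz -0.610 F [-1.3  0.8 -5.6] p [ 491.2 -339.4   53.2]
grip_width: 11.3
 ->t 15.5 yaw deg from 0: 12.42 Mz -0.695 F [ 0.3  0.2 -5.9] p [ 491.2 -339.4   53.2]
```

```bash
for i in 1; do python3 -m crank '[[0,0,0,0,0,-0.01],[0,0,0,0,0,0]]' |grep width;python3 s.py; python3 -m crank '[[0,0,0,0,0,0.09],[0,0,0,0,0,0.09],[0,0,0,0,0,0.09],[0,0,0,0,0,0.07]]' >/dev/null;python3 s.py;  python3 -m crank '[[0,0,0,0,0,0.03],[0,0,0,0,0,0]]' >/dev/null;python3 s.py; python3 -m crank '[[0,0,0,0,0,0.03],[0,0,0,0,0,0]]' |grep width;python3 s.py;  python3 -m crank '[[0,0,0,0,0,0.03],[0,0,0,0,0,0]]' |grep width;python3 s.py; python3 -m crank '[[0,0,0,0,0,0.02],[0,0,0,0,0,0]]' |grep width;python3 s.py; done
```

```text
grip_width: 11.6
 ->t 15.75 yaw deg from 0: 13.00 Mz -0.739 F [ 0.9 -0.5 -6.3] p [ 491.2 -339.5   53.2]
 ->t 16.25 yaw deg from 0: -6.52 Mz 0.036 F [ 2.5  0.3 -7.2] p [ 491.4 -339.5   53.2]
 ->t 16.5 yaw deg from 0: -8.14 Mz 0.006 F [ 4.5 -0.1 -7.4] p [ 491.4 -339.5   53.2]
grip_width: 10.8
 ->t 16.75 yaw deg from 0: -9.89 Mz 0.433 F [ 0.7 -0.9 -7.6] p [ 490.8 -339.5   53.2]
grip_width: 10.9
 ->t 17.0 yaw deg from 0: -11.64 Mz 0.569 F [ 0.8  0.  -7.3] p [ 490.6 -339.5   53.2]
grip_width: 10.8
 ->t 17.25 yaw deg from 0: -12.81 Mz 0.496 F [-0.7 -0.6 -5.5] p [ 490.7 -339.4   53.2]
```

```bash
for i in 1; do python3 -m crank '[[0,0,0,0,0,0.02],[0,0,0,0,0,0]]' |grep width;python3 s.py; python3 -m crank '[[0,0,0,0,0,0.02],[0,0,0,0,0,0]]' |grep width;python3 s.py; python3 -m crank '[[0,0,0,0,0,0.012],[0,0,0,0,0,0]]' |grep width;python3 s.py; python3 -m crank '[[0,0,0,0,0,-0.1],[0,0,0,0,0,-0.1],[0,0,0,0,0,-0.1],[0,0,0,0,0,-0.08]]' >/dev/null;python3 s.py;  python3 -m crank '[[0,0,0,0,0,-0.03],[0,0,0,0,0,0]]' >/dev/null;python3 s.py; python3 -m crank '[[0,0,0,0,0,-0.03],[0,0,0,0,0,0]]' |grep width;python3 s.py;  python3 -m crank '[[0,0,0,0,0,-0.03],[0,0,0,0,0,0]]' |grep width;python3 s.py; python3 -m crank '[[0,0,0,0,0,-0.02],[0,0,0,0,0,0]]' |grep width;python3 s.py; done
```

```text
grip_width: 11.0
 ->t 17.5 yaw deg from 0: -13.95 Mz 0.503 F [-2.  -1.2 -5.5] p [ 490.7 -339.4   53.2]
grip_width: 11.0
 ->t 17.75 yaw deg from 0: -15.10 Mz 0.549 F [-1.  -0.9 -5.8] p [ 490.8 -339.4   53.2]
grip_width: 11.1
 ->t 18.0 yaw deg from 0: -15.77 Mz 0.616 F [-3.3 -0.8 -4.3] p [ 490.8 -339.4   53.2]
 ->t 18.5 yaw deg from 0: 6.07 Mz -0.087 F [-4.4 -2.3 -5.1] p [ 490.5 -339.5   53.2]
 ->t 18.75 yaw deg from 0: 7.65 Mz -0.028 F [-5.4 -2.  -3. ] p [ 490.4 -339.5   53.2]
grip_width: 10.9
 ->t 19.0 yaw deg from 0: 9.37 Mz -0.034 F [-6.5 -1.3 -3.8] p [ 490.4 -339.5   53.2]
grip_width: 10.8
 ->t 19.25 yaw deg from 0: 11.09 Mz 0.031 F [-6.5 -1.  -3.5] p [ 490.4 -339.5   53.2]
grip_width: 11.1
 ->t 19.5 yaw deg from 0: 12.22 Mz -0.013 F [-5.9 -2.5 -3.7] p [ 490.4 -339.5   53.2]
```

```bash
for i in 1; do python3 -m crank '[[0,-0.0005,0,0,0,-0.03],[0,0,0,0,0,0]]' |grep width;python3 s.py; python3 -m crank '[[0,0,0,0,0,-0.025],[0,0,0,0,0,0]]' |grep width;python3 s.py; python3 -m crank '[[0,0,0,0,0,-0.025],[0,0,0,0,0,0]]' |grep width;python3 s.py; done
```

```text
grip_width: 10.8
 ->t 19.75 yaw deg from 0: 13.99 Mz 0.010 F [-4.5 -0.5 -4.1] p [ 490.3 -339.5   53.2]
grip_width: 10.9
 ->t 20.0 yaw deg from 0: 15.49 Mz 0.006 F [-5.2 -0.7 -4. ] p [ 490.3 -339.5   53.2]
grip_width: 10.4
 ->t 20.25 yaw deg from 0: 16.92 Mz 0.026 F [-5.  -0.3 -3.4] p [ 490.3 -339.5   53.2]
```

No resistance where it used to jam, so it looks free. I'll take a quick look to confirm the bar and holder angles.

```bash
python3 -m crank '[[0,0,0,0,0,-0.07],[0,0,0,0,0,-0.07],[0,0,0,0,0,0]]' >/dev/null;python3 s.py; python3 - <<'E'
from h import *
c=bot.capture('wrist');cv2.imwrite('pics/w3.png',c['color'])
E
```

```text
->t 20.62 yaw deg from 0: 24.98 Mz 0.030 F [-5.3 -1.4 -4.1] p [ 490.1 -339.7   53.2]
```

View pics/w3.png

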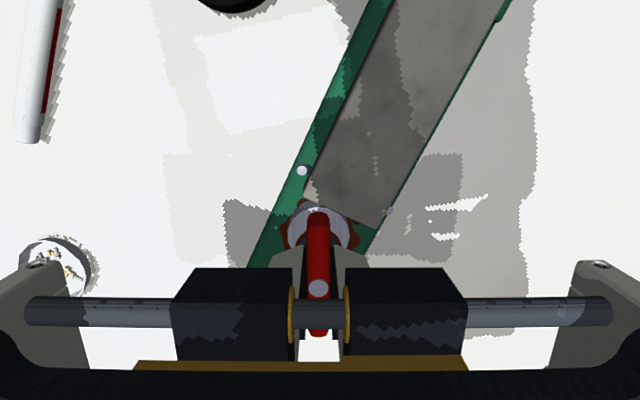

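The bar stays aligned with the pads while the holder sits about 25° to it in the picture (dowels at (302,170) and (388,211)), so the knob is free. I'll turn on to about 80°, watching the side force.

```bash
for i in 1; do python3 -m crank '[[0,-0.0005,0,0,0,-0.07],[0,0,0,0,0,-0.07],[0,0,0,0,0,-0.07],[0,0,0,0,0,0]]' >/dev/null;python3 s.py; python3 -m crank '[[0,0,0,0,0,-0.07],[0,0,0,0,0,-0.07],[0,0,0,0,0,-0.07],[0,0,0,0,0,0]]' >/dev/null;python3 s.py; done
```

```text
->t 21.18 yaw deg from 0: 36.95 Mz 0.013 F [-4.8 -0.  -3.6] p [ 489.9 -339.8   53.2]
 ->t 21.68 yaw deg from 0: 48.96 Mz 0.038 F [-5.9  0.4 -3.9] p [ 489.8 -340.    53.2]
```

```bash
for i in 1; do python3 -m crank '[[0.0008,-0.0005,0,0,0,0],[0,0,0,0,0,-0.07],[0,0,0,0,0,-0.07],[0,0,0,0,0,-0.07],[0,0,0,0,0,0]]' >/dev/null;python3 s.py; python3 -m crank '[[0,0,0,0,0,-0.07],[0,0,0,0,0,-0.07],[0,0,0,0,0,-0.07],[0,0,0,0,0,-0.07],[0,0,0,0,0,0]]' >/dev/null;python3 s.py; python3 -m crank '[[0,0,0,0,0,-0.05],[0,0,0,0,0,0]]' >/dev/null;python3 s.py; done
```

```text
->t 22.3 yaw deg from 0: 60.94 Mz 0.057 F [-1.2 -2.6 -7.1] p [ 489.6 -340.2   53.2]
 ->t 22.93 yaw deg from 0: 76.93 Mz 0.057 F [-1.9 -3.2 -8.3] p [ 489.5 -340.5   53.3]
 ->t 23.18 yaw deg from 0: 79.77 Mz 0.103 F [-1.4 -4.2 -9.4] p [ 489.5 -340.5   53.2]
```

```bash
python3 -m crank '[[0,0,0,0,0,0],[0,0,0,0,0,0],[0,0,-0.02,0,0,0],[0,0,-0.04,0,0,0],[0,0,-0.04,0,0,0]]' 40 && python3 -m crank '[[0,0,0,0,0,0.174],[0,0,0,0,0,0.174],[0,0,0,0,0,0.174],[0,0,0,0,0,0.174]]' 100 && python3 -m crank '[[0,0,0,0,0,0.174],[0,0,0,0,0,0.174],[0,0,0,0,0,0.174],[0,0,0,0,0,0.174]]' && python3 -m crank '[[0.03,0,-0.01,0,0,0],[0.03,0,-0.01,0,0,0],[0,0,0,0,0,0]]'
python3 - <<'E'
from h import *
import pickle
o=bot.get_obs();c=bot.capture('wrist');t=bot.capture('top');pickle.dump((o,c,t),open('w4.pkl','wb'));cv2.imwrite('pics/w4.png',c['color'])
print(o['time'],o['tool_pos'],o['tcp_rot'])
E
```

```text
time: 23.8
tool_pos: [489.5, -339.5, 154.9]
tcp_rot: [3.142, 0.001, -3.133]
contact_force: [-0.2, -0.5, -0.4]
grip_width: 36.5
finger_force: 0.0
time: 24.3
tool_pos: [489.6, -339.6, 154.0]
tcp_rot: [3.141, 0.001, 2.449]
contact_force: [0.2, -0.1, 0.4]
grip_width: 72.1
finger_force: 0.0
time: 24.8
tool_pos: [489.6, -339.6, 153.9]
tcp_rot: [3.14, 0.001, 1.753]
contact_force: [-0.9, -0.3, 0.2]
grip_width: 92.0
finger_force: 0.0
time: 25.18
tool_pos: [478.4, -279.4, 174.8]
tcp_rot: [3.14, 0.001, 1.76]
contact_force: [0.2, 0.2, 0.1]
grip_width: 91.6
finger_force: 0.0
25.175 [ 478.41825499 -279.36459744  174.79574893] [3.13968045e+00 1.17805490e-03 1.76025885e+00]
```

View pics/w4.png

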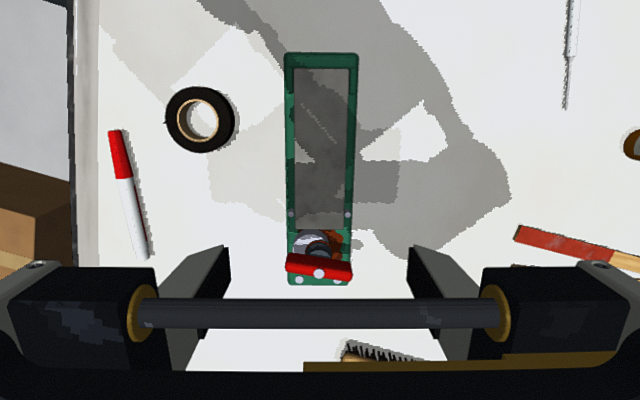

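The knob bar now lies across the holder, from (287,262) to (352,272), about 80° open. The stone spans (293,68) to (347,229) and the holder hasn't visibly moved.

```bash
python3 - <<'E'
from h import *
import pickle
o,c,t=pickle.load(open('w4.pkl','rb'));T=T_tool(o)
def p(u,v,z): return onz(c,(u,v),z,T)[:2]
S=[p(293.5,68,40),p(351,68,40),p(347,229,40),p(296,229,40)]
print('stone corners',np.round(S,1),'len',np.linalg.norm(S[0]-S[3]),np.linalg.norm(S[0]-S[1]),np.linalg.norm(S[2]-S[3]))
m=np.mean(S,0);d=(S[0]+S[1])/2-(S[2]+S[3])/2
print('mid',m,'ang',np.arctan2(d[1],d[0]))
dw=(p(291,214,28)+p(348,214,28))/2;y=np.array([np.cos(1.754),np.sin(1.754)]);print('dowelmid',dw,'stone from dowels',dw+60*y)
a,b=p(289,263,74),p(351,273,74);print('bar',np.linalg.norm(a-b),np.degrees(np.arctan2(*(a-b)[::-1]))-100.5)
g=T[:2,:2].T@(m-o['tool_pos'][:2]);print('tool shift',g)
# tray in top
im=t['color'];hsv=cv2.cvtColor(im,cv2.COLOR_BGR2GRAY);k=np.zeros_like(hsv);k[180:255,180:280]=cv2.inRange(hsv,0,140)[180:255,180:280]
k=max(cv2.findContours(k,0,1)[0],key=cv2.contourArea);P=np.array([onz(t,q[0],7)[:2] for q in k],np.float32);print('tray',cv2.minAreaRect(P),cv2.boxPoints(cv2.minAreaRect(P)))
E
```

```text
stone corners [[ 439.7 -181. ]
 [ 484.9 -172.3]
 [ 511.4 -308.7]
 [ 465.2 -317.5]] len 138.8129863696578 46.0757292763973 47.02765787756967
mid [ 475.30761727 -244.87012982] ang 1.759033608402663
dowelmid [ 484.59309296 -303.20434461] stone from dowels [ 473.66225918 -244.20843905]
bar 53.464628754357115 -279.9834917590092
tool shift [34.46301563  3.44147645]
tray ((572.6858520507812, 105.576171875), (252.35447692871094, 137.7642822265625), 72.4177017211914) [[468.90656     6.1010284]
 [600.23505   -35.514175 ]
 [676.46515   205.05132  ]
 [545.13666   246.66652  ]]
```

The stone's middle is about (475,-244.6) at yaw 1.757, with consistent sizes, and the knob is at 80°. I'll descend on the stone.

```bash
python3 -m crank '[[0.0345,0.0028,0.03,0,0,0],[0,0,0.04,0,0,0],[0,0,0.035,0,0,0],[0,0,0,0,0,0]]' 72 && python3 s.py && python3 -m crank '[[0,0,0.025,0,0,0],[0,0,0.015,0,0,0],[0,0,0.008,0,0,0],[0,0,0,0,0,0]]' && python3 s.py
```

```text
time: 25.78
tool_pos: [472.9, -246.2, 65.8]
tcp_rot: [-3.138, -0.004, 1.758]
contact_force: [-0.2, 0.4, 0.2]
grip_width: 66.5
finger_force: 0.0
 ->t 25.77 yaw deg from 0: 0.11 Mz -0.002 F [-0.2  0.4  0.2] p [ 472.9 -246.2   65.8]
time: 26.28
tool_pos: [474.3, -246.7, 20.3]
tcp_rot: [-3.141, -0.0, 1.759]
contact_force: [0.5, 0.1, -0.4]
grip_width: 66.1
finger_force: 0.0
 ->t 26.27 yaw deg from 0: 0.15 Mz 0.001 F [ 0.5  0.1 -0.4] p [ 474.3 -246.7   20.3]
```

```bash
python3 -m crank '[[0,0,0,0,0,0],[0,0,0,0,0,0],[0,0,0,0,0,0],[0,0,0,0,0,0]]' 0 && python3 s.py && python3 -m crank '[[0,0,-0.004,0,0,0],[0,0,-0.006,0,0,0],[0,0,-0.01,0,0,0],[0,0,-0.015,0,0,0]]' && python3 s.py
```

```text
time: 26.78
tool_pos: [474.4, -246.8, 20.7]
tcp_rot: [3.141, 0.001, 1.759]
contact_force: [-0.5, 0.0, 3.3]
grip_width: 44.2
finger_force: 30.0
 ->t 26.77 yaw deg from 0: 0.16 Mz -0.063 F [-0.5  0.   3.3] p [ 474.4 -246.8   20.7]
time: 27.28
tool_pos: [473.8, -246.0, 55.7]
tcp_rot: [-3.141, -0.001, 1.759]
contact_force: [0.5, 0.2, -2.1]
grip_width: 45.2
finger_force: 30.0
 ->t 27.27 yaw deg from 0: 0.16 Mz -0.000 F [ 0.5  0.2 -2.1] p [ 473.8 -246.    55.7]
```

The stone is lifted cleanly (-2.1 N is its weight). I'll carry it clear of the grinder, out in +x first, then across to the tray.

```bash
python3 -m crank '[[0,0,-0.03,0,0,0],[0,0,-0.04,0,0,0],[0,0.037,-0.01,0,0,0],[0,0.037,0,0,0,0],[0,0.037,0,0,0,0]]' && python3 -m crank '[[0,0,0,0,0,0.1617],[0,0,0,0,0,0.1617],[0,0,0,0,0,0.1617]]' && python3 -m crank '[[0.03,-0.0092,0,0,0,0],[0.0424,-0.013,0,0,0,0],[0.0424,-0.013,0,0,0,0],[0.0424,-0.013,0,0,0,0],[0.0424,-0.013,0,0,0,0]]' && python3 -m crank '[[0.0424,-0.013,0,0,0,0],[0.0424,-0.013,0,0,0,0],[0.03,-0.0092,0,0,0,0],[0.024,-0.0076,0,0,0,0],[0,0,0,0,0,0]]'
python3 - <<'E'
from h import *
import pickle
o=bot.get_obs();c=bot.capture('wrist');t=bot.capture('top');s=bot.capture('scene');pickle.dump((o,c,t,s),open('w5.pkl','wb'));cv2.imwrite('pics/w5.png',c['color'])
print(o['time'],o['tool_pos'],o['tcp_rot'],o['contact_force'],o['moment'],o['grip_width'])
E
```

```text
time: 27.9
tool_pos: [584.2, -225.3, 136.7]
tcp_rot: [3.141, 0.0, 1.759]
contact_force: [-0.8, -1.0, -2.5]
grip_width: 44.7
finger_force: 30.0
time: 28.28
tool_pos: [583.1, -225.3, 135.9]
tcp_rot: [-3.141, -0.0, 1.269]
contact_force: [0.3, -0.8, -2.1]
grip_width: 45.0
finger_force: 30.0
time: 28.9
tool_pos: [582.8, -15.4, 136.2]
tcp_rot: [3.141, -0.0, 1.274]
contact_force: [-0.6, 0.4, -2.1]
grip_width: 45.1
finger_force: 30.0
time: 29.52
tool_pos: [582.3, 130.1, 136.0]
tcp_rot: [-3.142, -0.0, 1.277]
contact_force: [0.1, -1.2, -3.0]
grip_width: 44.7
finger_force: 30.0
29.525 [582.32253173 130.09190683 135.95008883] [-3.14151284e+00 -3.13018010e-04  1.27658577e+00] [ 0.14195319 -1.15650926 -2.9906137 ] [-0.06477451 -0.07148674  0.00529107] 44.695956116393916
```

View pics/w5.png

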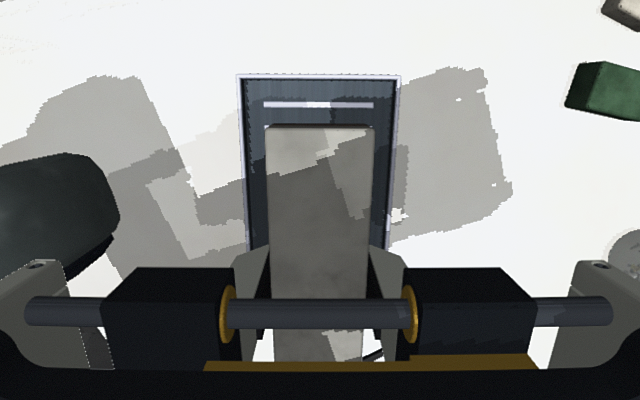

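The tray's far rim corners are at (238,76) and (400,76), its side rims are on both sides of the stone, and the stone is square to the tray. The grinder wheel is at left, with its edge at (119,210).

```bash
python3 - <<'E'
from h import *
import pickle
o,c,t,s=pickle.load(open('w5.pkl','rb'));T=T_tool(o)
Ti=np.linalg.inv(T)
def p(u,v,z): return np.round((Ti@np.r_[onz(c,(u,v),z,T),1])[:3],1)
print('tool coords: far rim',p(238,75,14),p(400,75,14),'sides',p(246,230,14),p(389,230,14))
print('stone far edge/top',p(266,127,154),p(375,127,154))
for z in(60,100,150): print('wheel edge',z,p(119,210,z),np.round(onz(t,(190,262),z)),np.round(onz(t,(210,275),z)))
im=cv2.cvtColor(c['color'],cv2.COLOR_BGR2GRAY)
for v in(150,200,220): print(v,[int(x) for x in im[v,228:262]],'|',[int(x) for x in im[v,376:412]])
E
```

```text
tool coords: far rim [ 98.2 -62.1 122. ] [ 98.3  62.9 122. ] sides [-30.5 -64.  121.9] [-30.6  62.3 121.9]
stone far edge/top [ 71.4 -21.3 -18. ] [ 71.4  22.4 -18. ]
wheel edge 60 [   3.9 -146.    76. ] [462. 218.  60.] [432. 165.  60.]
wheel edge 100 [  17.6 -121.1   36. ] [460. 207. 100.] [431. 156. 100.]
wheel edge 150 [ 34.8 -89.9 -14. ] [458. 194. 150.] [430. 145. 150.]
150 [231, 231, 231, 231, 230, 230, 230, 231, 231, 231, 232, 233, 198, 211, 203, 159, 66, 14, 15, 29, 41, 38, 36, 55, 81, 80, 81, 81, 80, 79, 82, 82, 77, 78] | [49, 40, 42, 38, 41, 41, 40, 42, 41, 42, 43, 41, 32, 21, 20, 38, 80, 116, 115, 108, 122, 143, 144, 141, 141, 142, 142, 142, 142, 143, 140, 141, 166, 180, 180, 178]
200 [142, 141, 140, 142, 140, 140, 140, 141, 141, 140, 140, 137, 139, 140, 134, 116, 113, 114, 97, 42, 19, 18, 33, 40, 41, 37, 39, 39, 43, 38, 40, 40, 40, 40] | [41, 39, 38, 43, 42, 42, 39, 39, 37, 27, 15, 24, 70, 110, 117, 112, 123, 143, 141, 144, 140, 142, 142, 140, 141, 140, 140, 140, 159, 179, 179, 176, 178, 176, 178, 175]
220 [175, 174, 175, 177, 176, 175, 176, 175, 176, 176, 177, 179, 175, 178, 174, 136, 97, 110, 119, 103, 54, 21, 21, 27, 42, 41, 40, 38, 39, 40, 41, 38, 36, 41] | [39, 43, 44, 43, 44, 40, 42, 41, 31, 32, 77, 161, 211, 202, 185, 219, 236, 236, 235, 238, 239, 239, 240, 243, 243, 209, 162, 177, 178, 179, 179, 178, 178, 179, 179, 179]
```

The stone is centred over the tray to within 1 mm, and the wheel is about 40 mm clear of the gripper body. I'll lower it, gently at the end.

```bash
python3 -m crank '[[0,0,0.035,0,0,0],[0,0,0.035,0,0,0],[0,0,0.025,0,0,0],[0,0,0.015,0,0,0],[0,0,0.01,0,0,0]]'>/dev/null && python3 s.py && python3 -m crank '[[0,0,0.003,0,0,0],[0,0,0,0,0,0],[0,0,0,0,0,0]]' >/dev/null&& python3 s.py; python3 -m crank '[[0,0,0.0015,0,0,0],[0,0,0,0,0,0]]' >/dev/null&& python3 s.py; python3 -m crank '[[0,0,0.001,0,0,0],[0,0,0,0,0,0]]' >/dev/null&& python3 s.py
```

```text
->t 30.3 yaw deg from 0: -27.68 Mz 0.018 F [ 0.4  0.6 -2.1] p [583.1 127.5  14.9]
 ->t 30.68 yaw deg from 0: -27.63 Mz 0.016 F [-0.4 -0.3 -2.9] p [583.4 128.3  13. ]
 ->t 30.93 yaw deg from 0: -27.63 Mz 0.005 F [-0.7  0.3 -2.2] p [582.9 128.2  10.8]
 ->t 31.18 yaw deg from 0: -27.64 Mz 0.037 F [ 0.3  0.4 -1.6] p [582.8 128.2   9.6]
```

```bash
python3 -m crank '[[0,0,0.0007,0,0,0],[0,0,0,0,0,0]]' >/dev/null&& python3 s.py; python3 -m crank '[[0,0,0.0007,0,0,0],[0,0,0,0,0,0]]' >/dev/null&& python3 s.py
```

```text
->t 31.43 yaw deg from 0: -27.63 Mz -0.016 F [-0.7  0.4 -2.3] p [582.8 128.2   8.9]
 ->t 31.68 yaw deg from 0: -27.64 Mz -0.010 F [ 0.2  0.8 -2.1] p [582.8 128.2   8.2]
```

```bash
python3 -m crank '[[0,0,0.0005,0,0,0],[0,0,0,0,0,0]]' >/dev/null&& python3 s.py; python3 -m crank '[[0,0,0.0004,0,0,0],[0,0,0,0,0,0]]' >/dev/null&& python3 s.py;
```

```text
->t 31.93 yaw deg from 0: -27.63 Mz -0.029 F [-0.2 -0.1 -2.7] p [582.9 128.2   7.8]
 ->t 32.17 yaw deg from 0: -27.63 Mz 0.004 F [-1.9 -1.   2.5] p [582.9 128.2   7.7]
```

Contact: the force went from -2.7 to +2.5 N. Release, lift and check.

```bash
python3 -m crank '[[0,0,0,0,0,0],[0,0,0,0,0,0],[0,0,0,0,0,0]]' 64 && python3 -m crank '[[0,0,-0.01,0,0,0],[0,0,-0.025,0,0,0],[0,0,-0.04,0,0,0],[0,0,-0.05,0,0,0],[0,0,0,0,0,0]]' && python3 s.py
python3 - <<'E'
from h import *
o=bot.get_obs();c=bot.capture('wrist');s=bot.capture('scene');cv2.imwrite('pics/f.png',np.vstack([cv2.resize(c['color'],(480,300)),cv2.resize(s['color'],(480,300))]))
E
```

```text
time: 32.55
tool_pos: [583.0, 128.2, 7.4]
tcp_rot: [3.141, -0.0, 1.274]
contact_force: [0.5, 0.4, 0.1]
grip_width: 58.5
finger_force: 0.0
time: 33.17
tool_pos: [585.6, 128.5, 137.6]
tcp_rot: [3.133, -0.004, 1.274]
contact_force: [0.3, -0.1, 1.1]
grip_width: 58.8
finger_force: 0.0
 ->t 33.17 yaw deg from 0: -27.63 Mz -0.038 F [ 0.3 -0.1  1.1] p [585.6 128.5 137.6]
```

View pics/f.png

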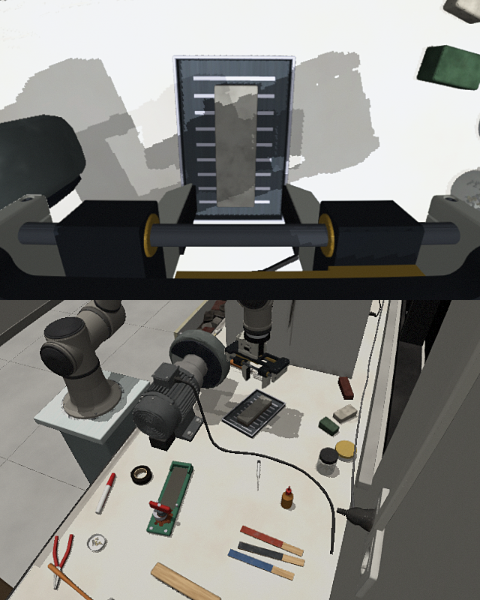

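The wrist view (top half) shows the stone lying flat inside the tray, at (236,145). The scene view shows the holder in place, the knob open and the oil bottle standing. Handing in.

```bash
python3 -c "
from plant import bot
print(bot.close_job())"
```

```text
the job is handed in; nothing more can be done
None
```

The job is handed in at about 33 s: the knob broke free and is open at about 80°, the stone lies flat in the tray the same side up, the holder has not visibly moved, and the oil bottle is undisturbed.

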